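# Check both springs of the microscope tilt stage

### The arm

A 6-joint arm with a two-finger parallel gripper is mounted at the origin on the work surface. World frame = base frame: x ahead of the robot, y to its left, z up, the work surface at z = 0. Lengths are in m, angles in degrees, forces in N, time in s.
With the tool pointing down it reaches from about 0.35 to 0.925 m from the base axis. Payload 6.4 kg.
Tool frame: the origin (TCP) lies at the very end of the fingers, on their centre line; the grasp point (between the pads) lies 19 mm behind it; z points along the fingers, y is the line along which they close (so a half turn about z gives the same grasp; the last joint's range is limited). The gripper opens to 85 mm and grips with 20 to 120 N. Pads are 22 mm wide; open, the fingers measure 114 mm over their backs; the gripper's body (76 mm by 85 mm) begins 54 mm behind the grasp point. The pads swing forward as they close: fully open they stand 13 mm farther back than shut.
Start: joints at [-75.808, 14.043, 89.255, -0, 76.702, -9.975], TCP at [0.266, -0.593, 0.231] pointing down, gripper open.
Joint ranges: [-179.41, 179.41], [-58.25, 129.5], [7.25, 145.43], [-54.29, 234.29], [11.92, 165.04], [-157.13, 157.13]. Speed limits (degrees/s): [147.25, 147.25, 180, 180, 180, 180].

### API

Orientations are given as a 3x3 rotation matrix whose columns are the frame's x, y, z axes.
In Python, from workcell import * gives the robot as it stands.
- The arm moves only by the shell command python3 -m handwheel 'ROWS' [FORCE]. ROWS is JSON, a list of rows, each an object of numbers: "tx", "ty", "tz": the shift along the tool's x, y, z in mm; "ax", "ay", "az": the turn, a rotation vector about the tool's x, y, z in rad; "jaw": the opening, from 0 (shut) to 1 (fully open). A call has 1 to 12 rows; each row shifts and turns the commanded pose from where the row before left it, along the tool's axes as they then stand; what a row does not reach is not made up. A row lasts 1/10 s, in which the tool goes at most 50 mm and 8.59 degrees, less where a joint would pass 70% of its speed; a pose out of reach is approached as far as the arm can. A call is refused whole if a number of a shift passes 50 or a number of a turn 0.15, either way. A call with a gripper value outside its range is refused whole. The fingers move at their own pace and stop on an object; FORCE is the grip in N (left out, the last holds). Time passes only in rows, so rows that do not move let the fingers close. It gives the time, the measured TCP pose, the force, the opening and the grip force at its end, in the units of the state.
- state(): the state, without advancing time (a new reading comes with each control period).
- capture(name): name is "scene" or "top" or "wrist"; returns a dict with "frame" (384x512x3 uint8, blue, green, red), "depth" (384x512 float32, m along the optical axis (not along the pixel's ray), 0 where there is no reading), "K" (3x3 intrinsics, pixels), "distortion" ([k1, k2, p1, p2, k3] as OpenCV has them; the pictures are not rectified), "R" (3x3) and "t" (3): a world point X has camera coordinates R X + t. Camera axes: x right, y down, z forward; pixel columns grow to the right and rows downward; lengths in m; the calibration is good to about 2 mm. A picture is of the moment at which its call begins.
- job_done(): hands the job in; it is judged then, once.
The state is a dict: "time_s": time; "joints": joint angles; "joint_vel": joint speeds; "joint_efforts": joint torques, N m; "tcp_pos": TCP position; "tcp_rot": TCP orientation; "contact_force": force on the tool from outside, world axes, zero at the start; "moment": the same for the moment, N m; "finger_gap": opening from 0.0 (shut) to 1.0 (fully open); "grasp_force": force on a finger pad.
Only numpy, scipy, OpenCV 4.12 (cv2) and the standard library are available. Lean on these libraries where they do the work, as an engineer would, in place of code of your own. Each camera call takes 0.05 s, during which the arm holds its last target. There are 200 camera calls.

### The job

Check the two springs of the tilt stage on the blue mat. With the fingertips press down the round pad on its corner until that corner's pointer is level with the black index on its scale, without running past it, hold it there for a second, then let the corner come all the way back up; after that do the same with the square pad. Only press the pads: do not lift the plate, and leave the indexes and everything else lying around where they are.

Things in the scene. Friction and masses are not known exactly. Their poses are not given: they have to be found in the camera images.
- stage: spring-backed tilt stage fixed to the bench: aluminium base, above it a 140 mm square grey plate carrying a green circuit board. Origin on the top of the 3 mm mat, under the pivot ball (50 mm up) that carries the plate's corner nearest the robot. z up; x runs from the pivot to the corner with the round pad (ahead right of the robot), y to the corner with the square pad (ahead left)
- pad_round: round black press pad on the plate, 24 mm diameter, 10 mm tall. Origin at the centre of its top face, 68 mm above the mat at rest, 115 mm from the pivot along the stage's x. It sinks as its corner is pressed; pressed straight down, only this corner sinks. Nothing higher than it within 40 mm
- pad_square: square black press pad on the plate, 22 by 22 mm, 10 mm tall. Origin at the centre of its top face, 68 mm above the mat at rest, 115 mm from the pivot along the stage's y. It behaves as the round pad does
- tilt_round (a joint): tilt of the round pad's corner, rad: about 0 at rest, grows as the corner is pressed down, stop at 0.28. Sprung both ways with 6 Nm/rad, that is about 0.45 N at the pad per mm of pad travel (4 to 11 N at the index); returns to rest within a second of being released
- tilt_square (a joint): the same for the square pad's corner
- tip_round (a point): tip of the round corner's pointer, on its axis: a bright steel rod 6 mm thick that sticks out along the stage's x beyond the pad, tip 175 mm from the pivot, 54 mm above the mat at rest. It moves 1.52 times as far as the pad
- tip_square (a point): tip of the square corner's pointer: the same, along the stage's y
- mark_round (a point): scale mark of the round corner: mid-height of the 3 mm thick black prong of a collar (28x9x8 mm) held by friction on a white scale strip, 22 mm wide, top 95 mm above the mat, that stands beside the pointer. The prong ends 1.5 mm beside the pointer's path. Reached when pointer tip and prong are at the same height; set 16 to 34 mm below the pointer's rest height, collar still
- mark_square (a point): the same for the square corner, set independently
- jar: small amber glass jar with a black cap, 32 mm diameter, 45 mm tall, loose, standing on the mat just beyond the stage; origin under its centre
- lens: black lens barrel, 34 mm diameter, 38 mm tall, loose, standing on the mat just beyond the stage; origin under its centre
- tweezers: steel tweezers, 105 mm long, 8 mm high, loose, lying on the mat; origin under about their middle, along x
- driver: screwdriver, 150 mm long, loose, lying on the mat; along its x
- spool: aluminium wire spool, a ring 60 mm across and 34 mm high, loose; origin under its centre
- module: small green circuit module, 70 by 50 by 16 mm, loose, lying on the mat; origin under its centre

How it is judged (in metres and radians):
On the way, in this order (a step that is already met when the one before it is completed fails the run):
1. the round pad is pressed by the fingers with its pointer within 4 mm of its index, for 0.7 s, the other corner up (z of tip_round in the frame of mark_round between -0.004 and 0.004 m and contact force between the fingers and pad_round above 0.5 N and value of joint tilt_square below 0.035 rad), for 0.7 s.
2. the round corner has come back up (value of joint tilt_round between -0.03 and 0.03 rad and contact force between anything else and pad_round below 0.1 N), for 0.2 s.
3. the square pad is pressed by the fingers with its pointer within 4 mm of its index, for 0.7 s, the other corner up (z of tip_square in the frame of mark_square between -0.004 and 0.004 m and contact force between the fingers and pad_square above 0.5 N and value of joint tilt_round below 0.035 rad), for 0.7 s.
At the end, for the whole second after the job is handed in: Both corners have come back to rest (within 0.03 rad, 5 mm at the pointer) and are still; both indexes are within 3 mm and all loose things within 20 mm of where they began (value of joint tilt_round between -0.03 and 0.03 rad and value of joint tilt_square between -0.03 and 0.03 rad and velocity of joint tilt_round between -0.05 and 0.05 rad/s and velocity of joint tilt_square between -0.05 and 0.05 rad/s and distance of each of mark_round, mark_square from where it was at the start of the episode below 0.003 m and distance of each of jar, lens, tweezers, driver, spool, module from where it was at the start of the episode below 0.02 m); the robot touches nothing.
It fails at once if a pointer goes more than 7 mm below its index (z of tip_round in the frame of mark_round below -0.007 m or z of tip_square in the frame of mark_square below -0.007 m).
It fails at once if a corner is lifted or prised up (pointer about 10 mm above rest) (value of joint any of tilt_round, tilt_square below -0.06 rad).
It fails at once if an index is shifted by more than 3 mm (distance of any of mark_round, mark_square from where it was at the start of the episode above 0.003 m).
It fails at once if a loose thing is lifted, carried or shoved (more than 20 mm) (distance of any of jar, lens, tweezers, driver, spool, module from where it was at the start of the episode above 0.02 m).
It also fails if it takes over 45 s, if anything falls off the work surface, if the arm or the gripper's body presses on something with over 40 N, if the wrist force passes 120 N, or if a joint passes its speed limit or range.

## Working session

There is one attempt and no reset: what is moved stays moved. The work goes in short steps, Python scripts to look and compute and a shell command to move; the robot and the scene stay as the last step left them, time stands still between calls to the robot, and variables do not carry over. Pictures are saved under pics/ and viewed, at most 10 in all, crops included, and the job is handed in when it is done.

```bash
mkdir -p pics; ls
python3 - <<'E'
from workcell import *
import cv2,pickle
for n in("scene","top"):
    c=capture(n); cv2.imwrite(f"pics/{n}0.png",c["frame"]); pickle.dump(c,open(f"{n}0.pkl","wb"))
s=state();print(s["tcp_pos"],s["tcp_rot"],s["finger_gap"],s["time_s"],s["contact_force"])
E
```

```text
pics
[ 0.26599888 -0.59252219  0.23029199] [[ 9.12343234e-01  4.09425934e-01 -4.76456360e-04]
 [ 4.09426129e-01 -9.12341694e-01  1.69671758e-03]
 [ 2.59989178e-04 -1.74306249e-03 -9.99998447e-01]] 1.0029317109350284 0.1 [-0.0379073  -0.48775746  0.56669893]
```

View pics/top0.png

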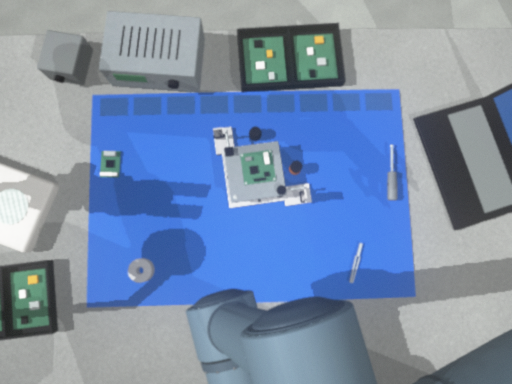

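View pics/scene0.png

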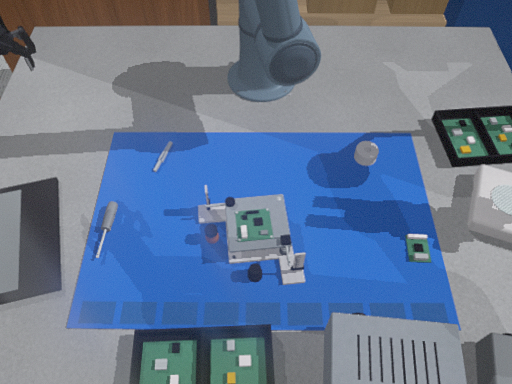

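The top view shows the plate at about (255,172), pads at about (281,189) (round) and (229,151) (square), and the pivot corner near (232,203). In the scene view the pads are at (230,202) and (286,240). I'll enlarge both.

Run:
```python
import cv2,numpy as np
a=cv2.imread("pics/top0.png")[120:215,205:325]; b=cv2.imread("pics/scene0.png")[175:290,190:315]
f=lambda i:cv2.resize(i,None,fx=6,fy=6,interpolation=cv2.INTER_CUBIC)
cv2.imwrite("pics/ta.png",f(a)[:590]);
cv2.imwrite("pics/sb.png",cv2.resize(b,None,fx=5,fy=5,interpolation=cv2.INTER_CUBIC))
```

```text
(no output)
```

View pics/ta.png

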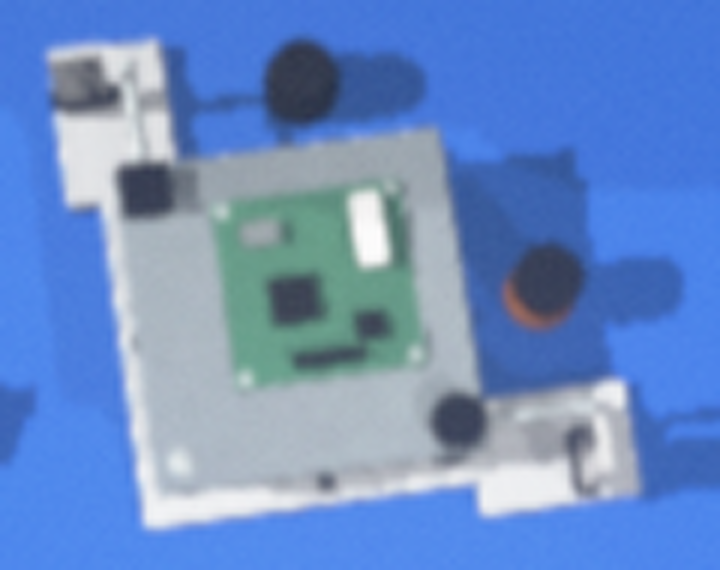

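View pics/sb.png

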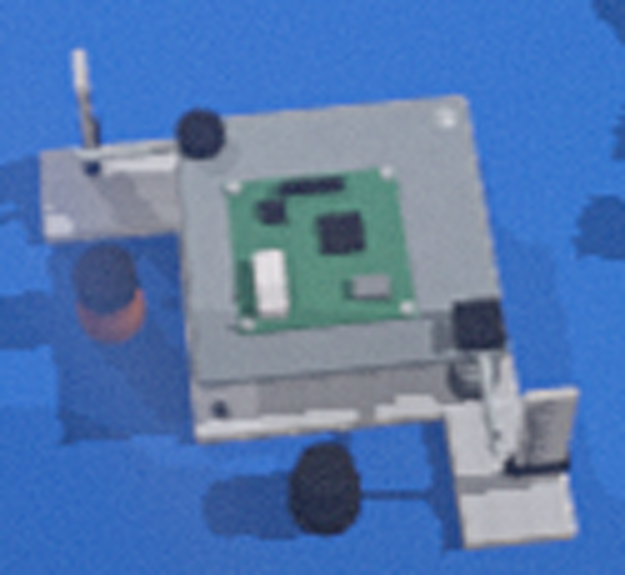

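```bash
cat > h.py <<'E'
import numpy as np,cv2
def ray(c,u,v):
    p=cv2.undistortPoints(np.array([[[u,v]]],float),c["K"],np.array(c["distortion"])).ravel()
    R,t=np.array(c["R"]),np.array(c["t"]); return -R.T@t, R.T@np.array([p[0],p[1],1.])
def onz(c,u,v,z):
    o,d=ray(c,u,v); return o+d*(z-o[2])/d[2]
def proj(c,X):
    R,t=np.array(c["R"]),np.array(c["t"])
    return cv2.projectPoints(np.atleast_2d(np.array(X,float)),cv2.Rodrigues(R)[0],t,c["K"],np.array(c["distortion"]))[0].reshape(-1,2)
E
python3 - <<'E'
from h import *; import pickle; from workcell import *
np.set_printoptions(precision=4,suppress=True)
T=pickle.load(open("top0.pkl","rb"));S=pickle.load(open("scene0.pkl","rb"))
r=[onz(T,281.5,189.8,.071),onz(S,230,201.8,.071)];q=[onz(T,229.2,151.7,.071),onz(S,285.6,239.8,.071)]
print(r,q)
r=np.mean(r,0);q=np.mean(q,0);m=(r+q)/2;d=(q-r)/2
print("dist",np.linalg.norm(q-r),"expect",115*2**.5)
n=np.array([d[1],-d[0],0]);P=[m+n,m-n];print("pivot cand",P)
P=min(P,key=lambda p:p[0]);print(P,(r-P)/.115,(q-P)/.115)
w=capture("wrist");s=state();Rt=np.array(s["tcp_rot"]);o=-np.array(w["R"]).T@np.array(w["t"])
print("cam in tool",Rt.T@(o-s["tcp_pos"]),"axes in tool\n",Rt.T@np.array(w["R"]).T,w["K"])
for c in(T,S):print(-c["R"].T@c["t"],c["K"][0])
E
```

```text
[array([ 0.5067, -0.0783,  0.071 ]), array([ 0.5112, -0.0763,  0.071 ])] [array([0.6061, 0.0489, 0.071 ]), array([0.6113, 0.0501, 0.071 ])]
dist 0.1613251139433232 expect 162.63455967290594
pivot cand [array([ 0.6222, -0.0637,  0.071 ]), array([0.4954, 0.036 , 0.071 ])]
[0.4954 0.036  0.071 ] [ 0.1179 -0.9849  0.    ] [0.9849 0.1179 0.    ]
cam in tool [ 0.0798 -0.0002 -0.1427] axes in tool
 [[-0.0004 -0.95   -0.3122]
 [ 1.     -0.0007  0.0008]
 [-0.0009 -0.3122  0.95  ]] [[328.5189   0.     259.8721]
 [  0.     328.5189 189.2938]
 [  0.       0.       1.    ]]
[0.3573 0.0152 1.1048] [423.6625   0.     255.562 ]
[ 1.0796 -0.0158  0.9309] [441.204    0.     252.8928]
```

```bash
python3 -m handwheel '[{"tx":35,"ty":-22.5,"jaw":0},{"tx":35,"ty":-22.5,"jaw":0},{"tx":35,"ty":-22.5,"jaw":0},{"tx":35,"ty":-22.5,"jaw":0},{"tx":35,"ty":-22.5,"jaw":0},{"tx":35,"ty":-22.5,"jaw":0},{"tx":35,"ty":-22.5,"jaw":0},{"tx":35,"ty":-22.5,"jaw":0},{"tx":35,"ty":-22.5,"jaw":0},{"tx":35,"ty":-22.5,"jaw":0},{"tx":35,"ty":-22.5,"jaw":0},{"tx":35,"ty":-22.5,"jaw":0}]'
python3 -m handwheel '[{"az":0.138,"tz":8},{"az":0.138,"tz":8},{"az":0.138,"tz":8},{"az":0.138,"tz":8},{"az":0.138,"tz":8},{"az":0.138,"tz":8},{"az":0.138,"tz":8},{"az":0.138,"tz":8},{"az":0.138,"tz":8},{"az":0.138,"tz":8}]'
python3 -m handwheel '[{"ay":-0.118},{"ay":-0.118},{"ay":-0.118},{"ay":-0.118},{},{}]'
python3 - <<'E'
from workcell import *; import pickle,cv2
from h import *
c=capture("wrist");pickle.dump(c,open("w1.pkl","wb"));s=state();print(s["tcp_pos"],s["tcp_rot"],s["joints"],s["contact_force"])
p=proj(c,[.516,-.136,.057])[0];print(p)
cv2.imwrite("pics/w1.png",c["frame"])
E
```

```text
[ 0.26606247 -0.59270102  0.23061551] [[ 9.12362470e-01  4.09383272e-01 -2.46305288e-04]
 [ 4.09383277e-01 -9.12361802e-01  1.12862576e-03]
 [ 2.37320970e-04 -1.13054905e-03 -9.99999333e-01]] [-7.58063180e+01  1.40688647e+01  8.92966829e+01  2.23449622e-03
  7.67006042e+01 -9.97294082e+00] [-0.19909233 -0.1929822  -0.415721  ]
[ -44.21737088 -214.2875951 ]$[0]: bad value
$[0]: bad value
$[0]: bad value
```

View pics/w1.png

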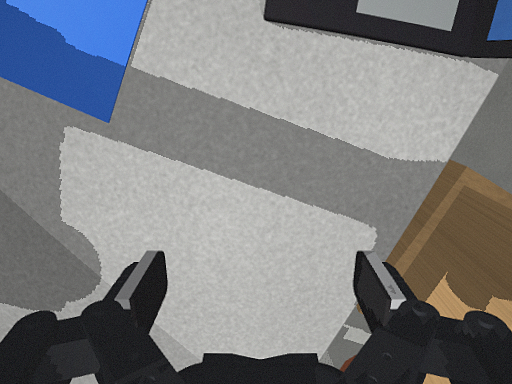

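The moves were refused: the rows need every key. This picture shows only the bench and mat edge, with the open fingers at the bottom, at (140,280) and (380,280).

```bash
python3 -m handwheel '[{"tx":35,"ty":-22.5,"tz":0,"ax":0,"ay":0,"az":0,"jaw":0},{"tx":35,"ty":-22.5,"tz":0,"ax":0,"ay":0,"az":0,"jaw":0},{"tx":35,"ty":-22.5,"tz":0,"ax":0,"ay":0,"az":0,"jaw":0},{"tx":35,"ty":-22.5,"tz":0,"ax":0,"ay":0,"az":0,"jaw":0},{"tx":35,"ty":-22.5,"tz":0,"ax":0,"ay":0,"az":0,"jaw":0},{"tx":35,"ty":-22.5,"tz":0,"ax":0,"ay":0,"az":0,"jaw":0},{"tx":35,"ty":-22.5,"tz":0,"ax":0,"ay":0,"az":0,"jaw":0},{"tx":35,"ty":-22.5,"tz":0,"ax":0,"ay":0,"az":0,"jaw":0},{"tx":35,"ty":-22.5,"tz":0,"ax":0,"ay":0,"az":0,"jaw":0},{"tx":35,"ty":-22.5,"tz":0,"ax":0,"ay":0,"az":0,"jaw":0},{"tx":35,"ty":-22.5,"tz":0,"ax":0,"ay":0,"az":0,"jaw":0},{"tx":35,"ty":-22.5,"tz":0,"ax":0,"ay":0,"az":0,"jaw":0}]'
```

```text
time_s: 1.4
tcp_pos: [0.5394, -0.1731, 0.2312]
tcp_rot: [[0.912, 0.409, -0.0], [0.409, -0.912, -0.0], [-0.0, 0.0, -1.0]]
contact_force: [0.5, -0.8, -0.2]
finger_gap: 0.0
grasp_force: 0.0
```

```bash
python3 -m handwheel '[{"tx":0,"ty":0,"tz":8,"ax":0,"ay":0,"az":0.138,"jaw":0},{"tx":0,"ty":0,"tz":8,"ax":0,"ay":0,"az":0.138,"jaw":0},{"tx":0,"ty":0,"tz":8,"ax":0,"ay":0,"az":0.138,"jaw":0},{"tx":0,"ty":0,"tz":8,"ax":0,"ay":0,"az":0.138,"jaw":0},{"tx":0,"ty":0,"tz":8,"ax":0,"ay":0,"az":0.138,"jaw":0},{"tx":0,"ty":0,"tz":8,"ax":0,"ay":0,"az":0.138,"jaw":0},{"tx":0,"ty":0,"tz":8,"ax":0,"ay":0,"az":0.138,"jaw":0},{"tx":0,"ty":0,"tz":8,"ax":0,"ay":0,"az":0.138,"jaw":0},{"tx":0,"ty":0,"tz":8,"ax":0,"ay":0,"az":0.138,"jaw":0},{"tx":0,"ty":0,"tz":8,"ax":0,"ay":0,"az":0.138,"jaw":0}]'
python3 -m handwheel '[{"tx":0,"ty":0,"tz":0,"ax":0,"ay":-0.118,"az":0,"jaw":0},{"tx":0,"ty":0,"tz":0,"ax":0,"ay":-0.118,"az":0,"jaw":0},{"tx":0,"ty":0,"tz":0,"ax":0,"ay":-0.118,"az":0,"jaw":0},{"tx":0,"ty":0,"tz":0,"ax":0,"ay":-0.118,"az":0,"jaw":0},{"tx":0,"ty":0,"tz":0,"ax":0,"ay":0,"az":0,"jaw":0},{"tx":0,"ty":0,"tz":0,"ax":0,"ay":0,"az":0,"jaw":0}]'
cat > snap.py <<'E'
import sys,pickle; from workcell import *; from h import *
n=sys.argv[1];X=[float(v) for v in sys.argv[2:5]];f=float(sys.argv[5]);h=float(sys.argv[6])
c=capture("wrist");pickle.dump(c,open(n+".pkl","wb"));s=state()
print(np.round(s["tcp_pos"],4),np.round(s["contact_force"],2),np.round(s["joints"],1))
u,v=proj(c,X)[0];a,b=max(0,int(u-h*1.33)),max(0,int(v-h))
print("proj",u,v,"origin",a,b)
i=c["frame"][b:int(v+h),a:int(u+h*1.33)]
cv2.imwrite(f"pics/{n}.png",cv2.resize(i,None,fx=f,fy=f,interpolation=cv2.INTER_CUBIC)[:600,:800])
E
python3 snap.py w2 .516 -.136 .045 5 58
```

```text
time_s: 2.4
tcp_pos: [0.5386, -0.1747, 0.1508]
tcp_rot: [[0.57, -0.821, -0.0], [-0.821, -0.57, 0.0], [-0.0, 0.0, -1.0]]
contact_force: [0.4, -0.1, -0.8]
finger_gap: -0.002
grasp_force: 0.0
time_s: 3.0
tcp_pos: [0.5386, -0.1748, 0.1506]
tcp_rot: [[0.512, -0.818, -0.261], [-0.729, -0.575, 0.371], [-0.454, 0.0, -0.891]]
contact_force: [0.3, 0.1, 0.7]
finger_gap: 0.003
grasp_force: 0.0
[ 0.5386 -0.1744  0.1511] [0.19 0.1  0.86] [-33.7  21.8  91.5   9.4  92.1 109.4]
proj 254.89316320883194 174.67231225031543 origin 177 116
```

View pics/w2.png

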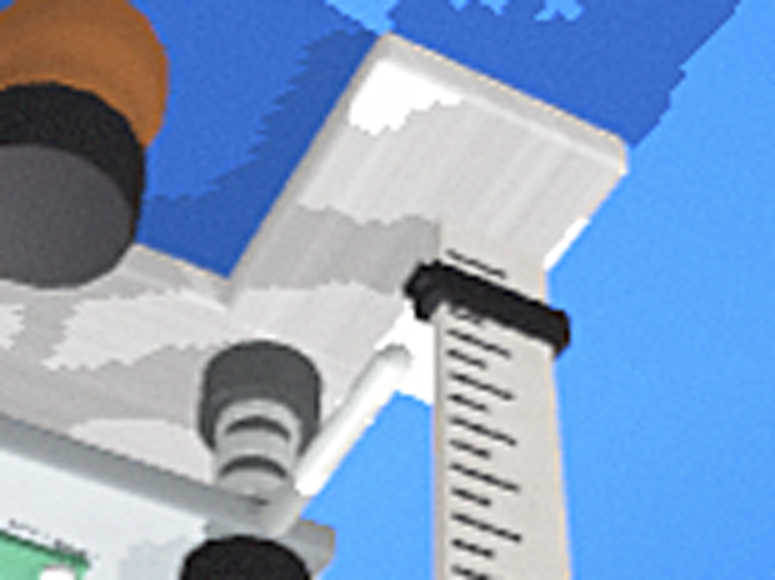

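The inverted view shows the pointer tip at crop (398,352), which is pixel (256.6,186.4). The prong blob is at about crop (420,290), pixel (261,174), and the collar band runs right to crop (565,335). I'll read their depths.

```bash
cat > grid.py <<'E'
import sys,pickle; from h import *
# print stage-frame coords (mm) and brightness for grid of pixels
n,u0,u1,v0,v1=sys.argv[1],*map(int,sys.argv[2:6]); st=int(sys.argv[6]) if len(sys.argv)>6 else 2
c=pickle.load(open(n+".pkl","rb"))
P=np.array([.4954,.036,.003]);A=np.array([[.1179,-.993,0],[.993,.1179,0],[0,0,1]])
R,t=c["R"],c["t"]
for v in range(v0,v1,st):
    r=""
    for u in range(u0,u1,st):
        d=c["depth"][v,u];o,q=ray(c,u,v)
        X=A@(o+q*d-P)*1e3
        r+="%4d,%3d,%3d:%3d |"%(X[0],X[1],X[2],c["frame"][v,u].mean()) if d>0 else "   --    |"
    print(v,r)
E
python3 grid.py w2 252 276 168 192
```

```text
168  153, -6, 10:184 | 154, -8, 10:183 | 154,-10,  9:179 | 155,-12,  9:181 | 157,-13, 10:138 | 157,-15, 10:174 | 171, -9, 27: 30 | 168,-12, 22:206 | 168,-15, 21:194 | 168,-17, 19:105 | 169,-18, 19:125 | 167,-21, 16:210 |
170  150, -8,  9:183 | 152, -9, 10:178 | 152,-11, 10:182 | 153,-13,  9:187 | 170, -5, 30: 37 | 170, -7, 29: 33 | 171, -9, 29: 38 | 171,-11, 28: 27 | 171,-13, 27: 20 | 167,-17, 21:141 | 168,-19, 21:224 | 167,-21, 19:133 |
172  149, -8, 10:177 | 149,-10, 10:182 | 150,-12, 10:185 | 167, -5, 29: 83 | 168, -6, 30: 56 | 171, -7, 32: 57 | 171, -9, 31: 39 | 170,-11, 29: 36 | 171,-13, 30: 38 | 171,-15, 28: 35 | 171,-17, 28: 24 | 170,-19, 25: 40 |
174  146,-10, 10:198 | 147,-12,  9:185 | 148,-13, 10:217 | 166, -6, 31: 38 | 166, -7, 30: 31 | 169, -8, 33: 35 | 170, -9, 33: 61 | 170,-11, 32: 47 | 170,-13, 31: 39 | 171,-15, 31: 38 | 170,-17, 29: 44 | 171,-19, 29: 32 |
176  144,-11, 10:216 | 145,-13,  9:214 | 145,-15,  9:216 | 147,-16, 11:241 | 165, -8, 31: 16 | 167, -9, 33: 54 | 168,-11, 32: 62 | 170,-11, 34:104 | 170,-13, 33: 35 | 171,-15, 33: 40 | 171,-17, 32: 41 | 171,-19, 31: 
[... 851 characters left out ...]
| 168,-18, 39: 83 | 168,-20, 38:185 |
186  170,  0, 52:180 | 172,  0, 54:161 | 173,  0, 55:183 | 173, -2, 53:181 | 136,-24, 10:255 | 137,-26,  9:255 | 167,-11, 44:173 | 168,-12, 44:135 | 168,-14, 43:119 | 168,-16, 42:208 | 168,-18, 42:221 | 168,-20, 41:200 |
188  170,  1, 55:210 | 171,  0, 56:220 | 172, -1, 56:219 | 173, -2, 55:210 | 133,-25, 10:255 | 135,-27, 11:255 | 167,-11, 46:172 | 169,-12, 48:216 | 168,-14, 46:226 | 168,-16, 45:134 | 169,-17, 45: 74 | 168,-20, 43:192 |
190  168,  0, 55:229 | 169,  0, 56:255 | 171, -1, 57:250 | 170, -4, 55:249 | 130,-27,  9:255 | 132,-28, 10:255 | 167,-11, 49:171 | 168,-12, 49:180 | 168,-14, 48:184 | 168,-16, 47:213 | 169,-17, 47:224 | 167,-20, 44:217 |
```

Depth is good here. The pointer axis is at 54 mm and the prong mid-height at about 29.5 mm, so the round drop is about 24.5 mm (tilt about 0.14 rad). I'll lean 15° so the camera sees the pointer, and move above the round pad.

```bash
python3 -m handwheel '[{"tx":0,"ty":0,"tz":0,"ax":0,"ay":0.105,"az":0,"jaw":0},{"tx":0,"ty":0,"tz":0,"ax":0,"ay":0.105,"az":0,"jaw":0},{"tx":-34,"ty":-10,"tz":9.1,"ax":0,"ay":0,"az":0,"jaw":0},{"tx":-34,"ty":-10,"tz":9.1,"ax":0,"ay":0,"az":0,"jaw":0},{"tx":-34,"ty":-10,"tz":9.1,"ax":0,"ay":0,"az":0,"jaw":0},{"tx":7.8,"ty":0,"tz":29,"ax":0,"ay":0,"az":0,"jaw":0},{"tx":7.8,"ty":0,"tz":29,"ax":0,"ay":0,"az":0,"jaw":0},{"tx":0,"ty":0,"tz":0,"ax":0,"ay":0,"az":0,"jaw":0},{"tx":0,"ty":0,"tz":0,"ax":0,"ay":0,"az":0,"jaw":0}]'
python3 snap.py w3 .513 -.11 .05 4 75
```

```text
time_s: 3.95
tcp_pos: [0.5024, -0.0707, 0.092]
tcp_rot: [[0.556, -0.818, -0.149], [-0.79, -0.575, 0.212], [-0.259, -0.0, -0.966]]
contact_force: [0.5, -0.3, 0.6]
finger_gap: 0.002
grasp_force: 0.0
[ 0.5033 -0.0713  0.0928] [0.61 0.13 0.31] [-24.7  11.9 108.6   7.8  72.6 117. ]
proj 285.71593829784854 145.06535365657726 origin 185 70
```

View pics/w3.png

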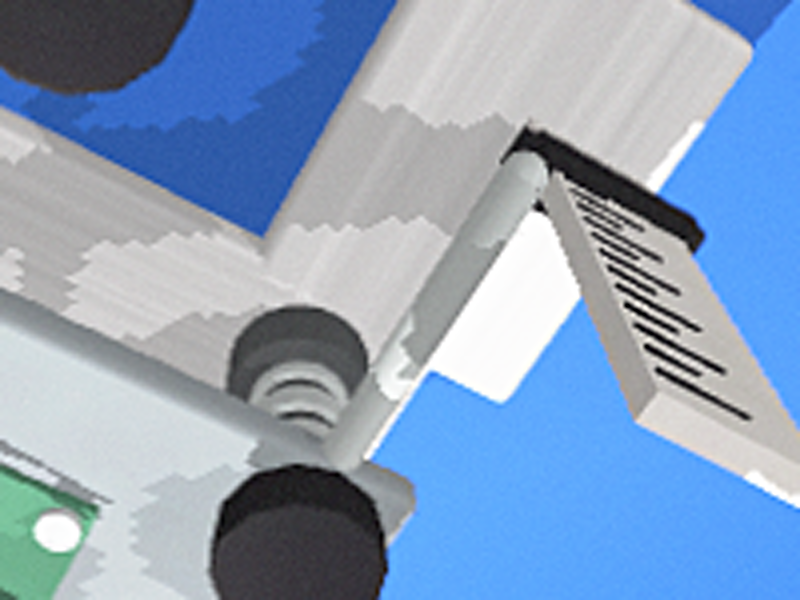

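The view is clear: the pointer tip is at crop (522,172), pixel (315.5,113), right beside the black collar and prong. The round pad is at about pixel (259,207). Next I'll read the pad centre, tip and collar from depth.

```bash
cat > meas.py <<'E'
import sys,pickle; from h import *
# usage: name axis(0 round,1 square): pointer height profile, collar, pad centre (stage mm)
n,k=sys.argv[1],int(sys.argv[2]); c=pickle.load(open(n+".pkl","rb"))
P=np.array([.4954,.036,.003]);A=np.array([[.1179,-.993,0],[.993,.1179,0],[0,0,1]])
V,U=np.mgrid[0:384,0:512]; p=cv2.undistortPoints(np.stack([U,V],-1).reshape(-1,1,2).astype(float),c["K"],np.array(c["distortion"])).reshape(-1,2)
d=c["depth"].ravel(); Xc=np.c_[p*d[:,None],d]; X=((Xc-c["t"])@c["R"]-P)@A.T*1e3
g=c["frame"].reshape(-1,3).mean(1); ok=d>0
r,l,z=X[:,k],X[:,1-k],X[:,2]
m=ok&(r>130)&(r<185)&(abs(l)<6)&(z>15)&(g>90)
for a in range(130,182,5):
    q=m&(r>=a)&(r<a+5)
    if q.sum()>4: print("pointer r",a+2,"top z %.1f lat %.1f n %d"%(np.percentile(z[q],90),np.median(l[q]),q.sum()))
if m.any(): print("r max",np.percentile(r[m],99))
q=ok&(r>158)&(r<180)&(l<-4)&(l>-45)&(g<75)&(z>12)
if q.any(): print("dark collar z 2/50/98 %",np.percentile(z[q],[2,50,98]).round(1),"r",np.percentile(r[q],[2,98]).round(1),"lat",np.percentile(l[q],[2,98]).round(1))
q=q&(l>-8)
if q.any(): print("prong z",np.percentile(z[q],[5,50,95]).round(1),q.sum())
q=ok&(r>90)&(r<140)&(abs(l)<25)&(z>64)&(z<74)&(g<90)
if q.any(): print("pad r",r[q].min(),r[q].max(),"lat",l[q].min(),l[q].max(),"z",np.median(z[q]))
E
python3 meas.py w3 0; python3 meas.py w2 0
```

```text
pointer r 132 top z 57.7 lat -0.5 n 94
pointer r 137 top z 57.3 lat -0.6 n 97
pointer r 142 top z 57.5 lat -0.6 n 105
pointer r 147 top z 57.5 lat -0.6 n 104
pointer r 152 top z 57.4 lat -0.6 n 110
pointer r 157 top z 57.3 lat -0.6 n 117
pointer r 162 top z 57.4 lat -0.6 n 117
pointer r 167 top z 57.4 lat -0.7 n 134
pointer r 172 top z 57.0 lat -0.9 n 97
r max 173.4073873753323
dark collar z 2/50/98 % [ 30.1 163.8 169.6] r [158.1 171.5] lat [-42.4  -8.7]
prong z [28.9 30.7 31.7] 29
pad r 102.37976978801414 125.97885877874984 lat -12.597820816025948 10.613282020182586 z 68.00837884297438
pointer r 132 top z 57.2 lat -0.2 n 30
pointer r 137 top z 57.1 lat 0.2 n 30
pointer r 142 top z 57.0 lat -0.3 n 28
pointer r 147 top z 57.3 lat -0.4 n 32
pointer r 152 top z 57.0 lat 0.0 n 32
pointer r 157 top z 57.0 lat -0.5 n 34
pointer r 162 top z 56.9 lat 0.0 n 34
pointer r 167 top z 57.3 lat -0.8 n 43
pointer r 172 top z 56.8 lat -0.6 n 39
r max 173.81672032646847
dark collar z 2/50/98 % [26.1 31.6 84.9] r [165.5 171.9] lat [-35.3  -6.4]
prong z [29.6 30.7 31.8] 19
pad r 104.15267390440214 126.29301561744968 lat -12.000164485326357 10.456472943821824 z 67.87019867142962
```

```bash
python3 -m handwheel '[{"tx":1.25,"ty":0,"tz":4.7,"ax":0,"ay":0,"az":0,"jaw":0},{"tx":1.25,"ty":0,"tz":4.7,"ax":0,"ay":0,"az":0,"jaw":0},{"tx":1.25,"ty":0,"tz":4.7,"ax":0,"ay":0,"az":0,"jaw":0},{"tx":1.25,"ty":0,"tz":4.7,"ax":0,"ay":0,"az":0,"jaw":0},{"tx":1.25,"ty":0,"tz":4.7,"ax":0,"ay":0,"az":0,"jaw":0},{"tx":1.25,"ty":0,"tz":4.7,"ax":0,"ay":0,"az":0,"jaw":0},{"tx":0,"ty":0,"tz":0,"ax":0,"ay":0,"az":0,"jaw":0},{"tx":0,"ty":0,"tz":0,"ax":0,"ay":0,"az":0,"jaw":0},{"tx":0,"ty":0,"tz":0,"ax":0,"ay":0,"az":0,"jaw":0}]'
python3 snap.py w4 .513 -.11 .05 4 75; python3 meas.py w4 0
```

```text
time_s: 4.9
tcp_pos: [0.503, -0.0715, 0.0625]
tcp_rot: [[0.556, -0.818, -0.148], [-0.79, -0.575, 0.211], [-0.258, -0.0, -0.966]]
contact_force: [-1.0, -4.3, 3.9]
finger_gap: 0.001
grasp_force: 2.2
[ 0.503  -0.0715  0.0625] [ 0.63 -4.61  4.69] [-24.7  14.8 109.    8.   69.4 116.5]
proj 289.90735410097415 174.80110794891254 origin 190 99
pointer r 132 top z 47.3 lat -0.6 n 112
pointer r 137 top z 47.1 lat -0.3 n 125
pointer r 142 top z 46.7 lat -0.5 n 124
pointer r 147 top z 46.3 lat -0.4 n 131
pointer r 152 top z 45.9 lat -0.7 n 132
pointer r 157 top z 45.5 lat -0.6 n 142
pointer r 162 top z 45.2 lat -0.6 n 149
pointer r 167 top z 44.5 lat -0.6 n 155
pointer r 172 top z 44.2 lat -0.7 n 112
r max 173.18050270948095
dark collar z 2/50/98 % [ 29.3 132.8 140. ] r [158.2 171.5] lat [-41.8  -9.1]
prong z [29.5 30.5 31.1] 4
pad r 108.75655389662627 123.39599766641322 lat -12.83498203043834 11.182744265645287 z 69.53936823162476
```

```bash
python3 -m handwheel '[{"tx":0.6,"ty":0,"tz":2.4,"ax":0,"ay":0,"az":0,"jaw":0},{"tx":0.6,"ty":0,"tz":2.4,"ax":0,"ay":0,"az":0,"jaw":0},{"tx":0.4,"ty":0,"tz":1.5,"ax":0,"ay":0,"az":0,"jaw":0},{"tx":0,"ty":0,"tz":0,"ax":0,"ay":0,"az":0,"jaw":0},{"tx":0,"ty":0,"tz":0,"ax":0,"ay":0,"az":0,"jaw":0}]'
python3 snap.py w5 .513 -.11 .05 4 75; python3 meas.py w5 0;python3 meas.py w5 0 >/dev/null; python3 grid.py w5 300 330 118 150 3
```

```text
time_s: 5.45
tcp_pos: [0.5032, -0.0717, 0.0563]
tcp_rot: [[0.556, -0.818, -0.148], [-0.791, -0.575, 0.211], [-0.257, -0.0, -0.966]]
contact_force: [-0.2, -5.1, 5.6]
finger_gap: -0.002
grasp_force: 3.5
[ 0.5033 -0.0717  0.0563] [-0.72 -4.7   5.9 ] [-24.7  15.4 109.    8.   68.7 116.4]
proj 291.1390514256994 182.40938554241424 origin 191 107
pointer r 132 top z 41.1 lat -0.5 n 117
pointer r 137 top z 40.4 lat -0.4 n 123
pointer r 142 top z 39.7 lat -0.8 n 131
pointer r 147 top z 39.1 lat -0.3 n 126
pointer r 152 top z 38.6 lat -0.5 n 138
pointer r 157 top z 37.9 lat -0.6 n 140
pointer r 162 top z 37.3 lat -0.6 n 150
pointer r 167 top z 36.5 lat -0.7 n 152
pointer r 172 top z 36.1 lat -0.9 n 94
r max 172.63362710798194
dark collar z 2/50/98 % [ 28.8 126.  133.8] r [158.2 171.5] lat [-41.4  -7.4]
prong z [28.9 30.9 32. ] 64
pad r 110.17951531019673 125.27643483596427 lat -12.268914725338941 12.246238715788849 z 69.18565588387354
118  164,  1,  9:223 | 165,  0, 10:219 | 166,  0, 10:217 | 166, -1, 11:219 | 167, -3, 10:221 | 167, -5,  9:219 | 168, -6, 10:223 | 169, -7,  9:221 | 170, -8, 10:
[... 1165 characters left out ...]
| 164,  1, 35:155 | 164,  0, 34:164 | 165,  0, 35:185 | 166, -1, 36:201 | 166, -2, 36:213 | 165, -5, 30: 95 | 166, -7, 31: 38 | 167, -8, 29: 37 |
142  152, -5,  9:190 | 153, -6, 10:182 | 162,  0, 34:166 | 163,  0, 36:176 | 164, -1, 35:193 | 165, -2, 36:212 | 165, -3, 35:204 | 158,-14, 11:137 | 164, -8, 29: 40 | 166, -8, 32: 35 |
145  151, -5, 10:195 | 161,  1, 35:159 | 162,  0, 37:169 | 162,  0, 37:189 | 163, -1, 37:207 | 164, -2, 37:168 | 155,-15,  9:186 | 157,-15, 11:206 | 164, -8, 31: 32 | 165, -9, 33: 39 |
148  158,  1, 34:150 | 160,  1, 37:166 | 161,  0, 37:182 | 161, -1, 37:202 | 161, -2, 35:178 | 153,-14, 10:175 | 154,-15, 10:183 | 155,-16, 11:255 | 163, -8, 33: 17 | 164, -9, 33: 33 |
```

View pics/w5.png

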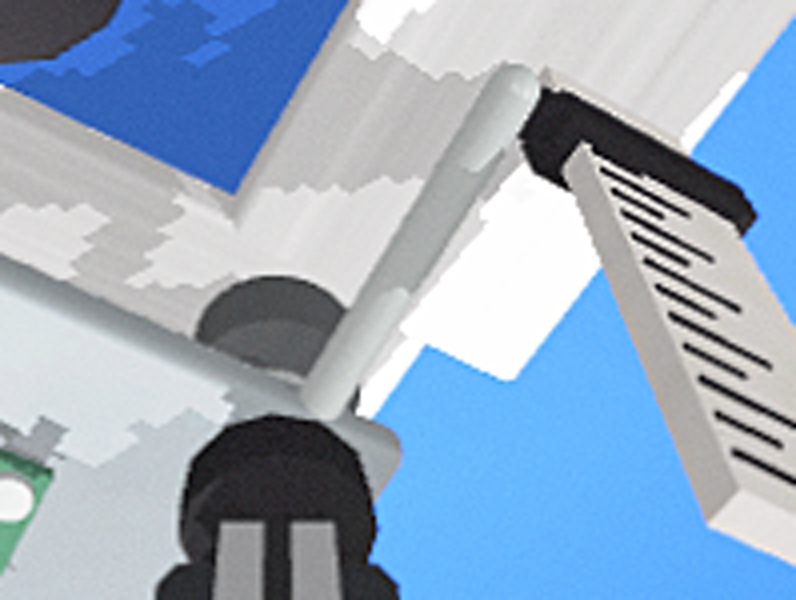

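Pointer axis is at about 33 mm and the prong mid-height at about 29.5 mm; the fingertips are on the pad. Next: about 2.2 mm further down, then hold.

```bash
python3 -m handwheel '[{"tx":0.3,"ty":0,"tz":1.1,"ax":0,"ay":0,"az":0,"jaw":0},{"tx":0.3,"ty":0,"tz":1.1,"ax":0,"ay":0,"az":0,"jaw":0},{"tx":0,"ty":0,"tz":0,"ax":0,"ay":0,"az":0,"jaw":0},{"tx":0,"ty":0,"tz":0,"ax":0,"ay":0,"az":0,"jaw":0},{"tx":0,"ty":0,"tz":0,"ax":0,"ay":0,"az":0,"jaw":0},{"tx":0,"ty":0,"tz":0,"ax":0,"ay":0,"az":0,"jaw":0},{"tx":0,"ty":0,"tz":0,"ax":0,"ay":0,"az":0,"jaw":0},{"tx":0,"ty":0,"tz":0,"ax":0,"ay":0,"az":0,"jaw":0}]'
python3 snap.py w6 .513 -.11 .05 4 75; python3 meas.py w6 0|grep -E "172|prong|167"
```

```text
time_s: 6.3
tcp_pos: [0.5033, -0.0717, 0.0542]
tcp_rot: [[0.556, -0.818, -0.147], [-0.791, -0.575, 0.211], [-0.257, -0.001, -0.966]]
contact_force: [-1.2, -4.6, 6.9]
finger_gap: -0.007
grasp_force: 4.0
[ 0.5033 -0.0717  0.0542] [-0.83 -4.66  7.21] [-24.7  15.7 109.    8.   68.5 116.3]
proj 291.6593065440996 185.06041961815646 origin 191 110
pointer r 167 top z 34.3 lat -0.7 n 156
pointer r 172 top z 33.3 lat -0.9 n 81
r max 172.24592000892815
prong z [28.7 30.7 31.8] 77
```

Pointer is at about 30 mm against the prong at 29.5 mm, with 7 N on the pad, so it's level. I'll hold a little longer, release, and cross to the square pad.

```bash
python3 -m handwheel '[{"tx":0,"ty":0,"tz":0,"ax":0,"ay":0,"az":0,"jaw":0},{"tx":0,"ty":0,"tz":0,"ax":0,"ay":0,"az":0,"jaw":0},{"tx":0,"ty":0,"tz":0,"ax":0,"ay":0,"az":0,"jaw":0},{"tx":0,"ty":0,"tz":0,"ax":0,"ay":0,"az":0,"jaw":0},{"tx":0,"ty":0,"tz":0,"ax":0,"ay":0,"az":0,"jaw":0},{"tx":-1.8,"ty":0,"tz":-6.8,"ax":0,"ay":0,"az":0,"jaw":0},{"tx":-1.8,"ty":0,"tz":-6.8,"ax":0,"ay":0,"az":0,"jaw":0},{"tx":-1.8,"ty":0,"tz":-6.8,"ax":0,"ay":0,"az":0,"jaw":0},{"tx":-3.9,"ty":0,"tz":-14.5,"ax":0,"ay":0,"az":0,"jaw":0},{"tx":-3.9,"ty":0,"tz":-14.5,"ax":0,"ay":0,"az":0,"jaw":0},{"tx":-3.9,"ty":0,"tz":-14.5,"ax":0,"ay":0,"az":0,"jaw":0}]'
python3 -m handwheel '[{"tx":0,"ty":0,"tz":0,"ax":0,"ay":0,"az":0,"jaw":0},{"tx":0,"ty":0,"tz":0,"ax":0,"ay":0,"az":0,"jaw":0},{"tx":0,"ty":0,"tz":0,"ax":-0.0307,"ay":0,"az":-0.1146,"jaw":0},{"tx":0,"ty":0,"tz":0,"ax":-0.0307,"ay":0,"az":-0.1146,"jaw":0},{"tx":0,"ty":0,"tz":0,"ax":-0.0307,"ay":0,"az":-0.1146,"jaw":0},{"tx":0,"ty":0,"tz":0,"ax":-0.0307,"ay":0,"az":-0.1146,"jaw":0},{"tx":0,"ty":0,"tz":0,"ax":-0.0307,"ay":0,"az":-0.1146,"jaw":0},{"tx":0,"ty":0,"tz":0,"ax":0,"ay":0,"az":0,"jaw":0},{"tx":0,"ty":0,"tz":0,"ax":0,"ay":0,"az":0,"jaw":0}]'
```

```text
time_s: 7.45
tcp_pos: [0.5026, -0.0709, 0.1209]
tcp_rot: [[0.556, -0.818, -0.149], [-0.79, -0.575, 0.212], [-0.259, -0.0, -0.966]]
contact_force: [-0.5, 0.7, 0.5]
finger_gap: 0.0
grasp_force: 0.0
time_s: 8.35
tcp_pos: [0.5021, -0.0708, 0.1188]
tcp_rot: [[0.901, -0.359, -0.243], [-0.347, -0.933, 0.094], [-0.26, -0.0, -0.966]]
contact_force: [-0.9, 0.2, 0.2]
finger_gap: -0.0
grasp_force: 0.0
```

```bash
python3 -m handwheel '[{"tx":11.2,"ty":-38,"tz":-3,"ax":0,"ay":0,"az":0,"jaw":0},{"tx":11.2,"ty":-38,"tz":-3,"ax":0,"ay":0,"az":0,"jaw":0},{"tx":11.2,"ty":-38,"tz":-3,"ax":0,"ay":0,"az":0,"jaw":0},{"tx":11.2,"ty":-38,"tz":-3,"ax":0,"ay":0,"az":0,"jaw":0},{"tx":6.5,"ty":0,"tz":24,"ax":0,"ay":0,"az":0,"jaw":0},{"tx":0,"ty":0,"tz":0,"ax":0,"ay":0,"az":0,"jaw":0},{"tx":0,"ty":0,"tz":0,"ax":0,"ay":0,"az":0,"jaw":0},{"tx":0,"ty":0,"tz":0,"ax":0,"ay":0,"az":0,"jaw":0}]'
python3 snap.py w7 .643 .054 .05 4 75; python3 meas.py w7 1
```

```text
time_s: 9.15
tcp_pos: [0.6003, 0.0536, 0.0954]
tcp_rot: [[0.902, -0.359, -0.241], [-0.346, -0.933, 0.093], [-0.258, -0.0, -0.966]]
contact_force: [0.4, 0.1, 0.5]
finger_gap: 0.002
grasp_force: 0.0
[0.6005 0.0535 0.0957] [-0.42 -0.68  0.63] [ -7.2  24.5  92.2   3.6  77.9 102.6]
proj 230.4757534711159 139.61597999012687 origin 130 64
pointer r 132 top z 57.4 lat -0.0 n 95
pointer r 137 top z 57.1 lat 0.2 n 95
pointer r 142 top z 57.2 lat -0.1 n 101
pointer r 147 top z 57.2 lat 0.0 n 105
pointer r 152 top z 57.1 lat 0.1 n 108
pointer r 157 top z 57.2 lat 0.3 n 108
pointer r 162 top z 57.0 lat 0.3 n 116
pointer r 167 top z 57.1 lat 0.3 n 127
pointer r 172 top z 56.6 lat 0.2 n 96
r max 173.23717368899804
dark collar z 2/50/98 % [ 28.1 167.4 173. ] r [158.1 171.6] lat [-42.4  -7.2]
prong z [27.9 29.3 31.2] 41
pad r 102.47676980236012 125.6790887366917 lat -11.380864054984851 10.338390448765596 z 67.84247546383514
```

View pics/w7.png

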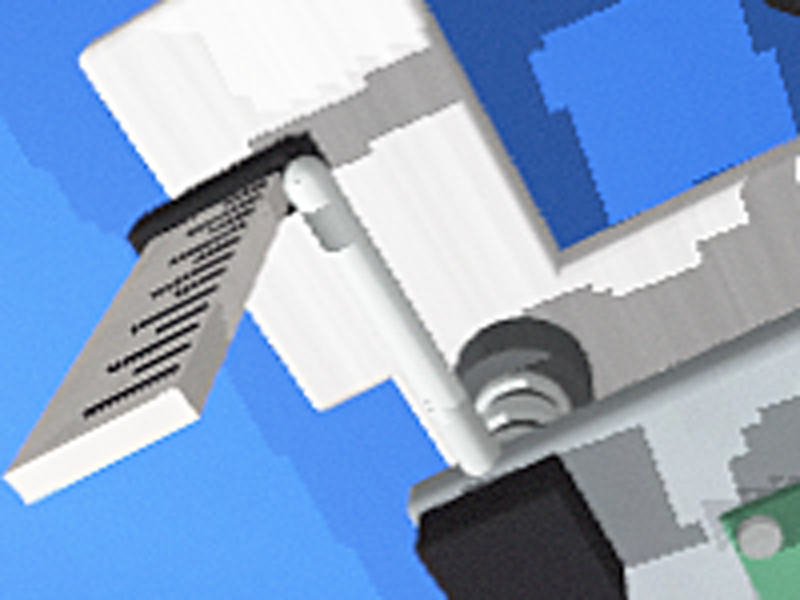

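Mirror view of the square corner: tip at crop (303,180), pixel (206,109), prong just behind it, with its mid-height at about 28 mm. I'll press most of the way and measure.

```bash
python3 -m handwheel '[{"tx":1.3,"ty":0,"tz":4.9,"ax":0,"ay":0,"az":0,"jaw":0},{"tx":1.3,"ty":0,"tz":4.9,"ax":0,"ay":0,"az":0,"jaw":0},{"tx":1.3,"ty":0,"tz":4.9,"ax":0,"ay":0,"az":0,"jaw":0},{"tx":1.3,"ty":0,"tz":4.9,"ax":0,"ay":0,"az":0,"jaw":0},{"tx":1.3,"ty":0,"tz":4.9,"ax":0,"ay":0,"az":0,"jaw":0},{"tx":1.3,"ty":0,"tz":4.9,"ax":0,"ay":0,"az":0,"jaw":0},{"tx":1.3,"ty":0,"tz":4.9,"ax":0,"ay":0,"az":0,"jaw":0},{"tx":0,"ty":0,"tz":0,"ax":0,"ay":0,"az":0,"jaw":0},{"tx":0,"ty":0,"tz":0,"ax":0,"ay":0,"az":0,"jaw":0},{"tx":0,"ty":0,"tz":0,"ax":0,"ay":0,"az":0,"jaw":0}]'
python3 snap.py w8 .643 .054 .05 4 75; python3 meas.py w8 1 |grep -vE "r 1[345]"; cat > grid2.py <<'E'
E
python3 grid.py w8 180 212 118 150 3
```

```text
time_s: 10.2
tcp_pos: [0.6011, 0.0544, 0.0599]
tcp_rot: [[0.903, -0.357, -0.24], [-0.345, -0.934, 0.093], [-0.257, -0.001, -0.966]]
contact_force: [0.1, 1.4, 4.6]
finger_gap: -0.0
grasp_force: 2.5
[0.6011 0.0544 0.06  ] [ 1.38 -0.26  4.68] [ -7.1  27.4  92.5   3.7  74.6 102.4]
proj 227.15856029541288 173.46983995269414 origin 127 98
pointer r 162 top z 41.9 lat 0.3 n 138
pointer r 167 top z 41.3 lat 0.5 n 157
pointer r 172 top z 40.4 lat 0.2 n 102
r max 172.82746476669507
dark collar z 2/50/98 % [ 26.7 129.6 137.5] r [158.2 171.5] lat [-42.9  -7.5]
prong z [27.2 30.  32.2] 78
pad r 108.55876846090418 123.09254233731349 lat -13.570295686440021 11.202543084036833 z 69.29491038410006
118  -19,171,  8:248 | -17,171,  9:247 | -15,171, 11:245 | -14,169,  9:157 | -13,169,  9:162 | -11,169, 12:159 | -10,167, 10:178 |  -9,167, 10:200 |  -8,166,  9:188 |  -6,165, 11:197 |  -4,164, 10:194 |
121  -19,171, 10:245 | -18,170, 10:164 | -17,169,  8:159 | -14,169, 12:160 | -13,168, 13: 97 |  -7,170, 24:115 |  -5,170, 27: 59 |   0,172, 38:172 |   0,172, 38:151 |   2,171, 39:145 |  -5,163, 11:199 |
124 
[... 1122 characters left out ...]
|  -8,164, 31: 32 |  -7,163, 31:  3 | -14,155,  9:233 |  -1,165, 41:161 |   0,164, 40:175 |
142  -14,168, 38: 92 | -11,169, 41: 83 | -10,168, 41:152 | -10,167, 38:170 | -10,165, 35:179 | -10,163, 31: 28 |  -9,163, 32: 44 | -16,155, 10:255 | -15,154,  8:243 |  -2,163, 39:125 |  -1,163, 41:159 |
145  -13,168, 41:177 | -11,168, 44:163 | -10,167, 43:146 | -10,166, 41:171 | -10,165, 38: 97 | -20,155, 10:255 | -18,154, 10:247 | -17,154, 10:243 | -16,153, 10:238 | -15,152,  9:242 |  -1,162, 41:225 |
148  -12,168, 44:177 | -10,168, 48:150 | -10,167, 45:147 | -10,166, 43:165 | -23,154, 10:248 | -21,153, 10:241 | -20,152,  9:240 | -18,152, 10:245 | -17,151, 10:241 | -15,151, 11:240 |  -2,160, 40:235 |
```

```bash
python3 -m handwheel '[{"tx":0.5,"ty":0,"tz":2,"ax":0,"ay":0,"az":0,"jaw":0},{"tx":0.5,"ty":0,"tz":2,"ax":0,"ay":0,"az":0,"jaw":0},{"tx":0.4,"ty":0,"tz":1.5,"ax":0,"ay":0,"az":0,"jaw":0},{"tx":0,"ty":0,"tz":0,"ax":0,"ay":0,"az":0,"jaw":0},{"tx":0,"ty":0,"tz":0,"ax":0,"ay":0,"az":0,"jaw":0},{"tx":0,"ty":0,"tz":0,"ax":0,"ay":0,"az":0,"jaw":0}]'
python3 snap.py w9 .643 .054 .05 4 75; python3 meas.py w9 1 |grep -E "167|172|prong"; python3 grid.py w9 192 214 126 148 3
```

```text
time_s: 10.85
tcp_pos: [0.6012, 0.0544, 0.0548]
tcp_rot: [[0.903, -0.357, -0.24], [-0.345, -0.934, 0.093], [-0.257, -0.001, -0.966]]
contact_force: [0.3, 0.6, 7.2]
finger_gap: -0.001
grasp_force: 3.5
[0.6012 0.0544 0.0548] [0.11 0.98 7.2 ] [ -7.1  27.8  92.5   3.7  74.2 102.3]
proj 226.36403586457686 179.7010311873155 origin 126 104
pointer r 167 top z 34.6 lat 0.2 n 158
pointer r 172 top z 33.7 lat 0.3 n 83
r max 172.22316498255094
prong z [27.5 29.5 32.2] 147
126   -7,171, 25: 28 |  -5,171, 28: 21 |  -4,170, 28: 76 |  -1,170, 32:239 |   0,170, 34:230 |   1,170, 34:200 |   1,168, 31:165 |   2,167, 30:147 |
129   -7,170, 30: 32 |  -6,169, 28: 33 |  -4,169, 29: 14 |  -2,169, 32:255 |  -1,169, 33:255 |   0,168, 33:234 |   1,168, 33:174 |   1,166, 31:161 |
132   -7,170, 32: 30 |  -7,168, 29: 39 |  -5,168, 29: 39 |  -4,167, 28: 40 |  -2,167, 32:152 |   0,167, 33:169 |   0,167, 34:179 |   2,166, 34:172 |
135   -8,168, 31: 35 |  -7,167, 29: 33 |  -6,167, 30: 32 |  -5,166, 28: 26 |  -2,166, 32:143 |   0,166, 34:163 |   0,165, 33:179 |   1,165, 33:174 |
138   -8,167, 31: 42 |  -8,166, 29: 36 |  -7,165, 29: 33 |  -6,164, 29: 58 | -12,158, 10:255 |  -1,165, 34:148 |   0,165, 35:172 |   0,163, 33:180 |
141   -9,166, 32: 30 |  -8,165, 31: 35 |  -7,165, 31: 28 |  -7,163, 28: 44 | -12,157, 10:244 | -11,156,  9:161 |  -1,163, 34:150 |   0,162, 34:175 |
144  -10,165, 31:118 |  -9,164, 31: 33 |  -8,163, 31: 23 |  -7,162, 30:203 | -13,155, 10:239 | -12,154, 10:243 |  -2,162, 34:247 |   0,161, 35:250 |
147  -11,163, 30: 38 | -10,163, 31: 39 |  -8,162, 32:164 | -15,155, 11:243 | -15,153,  9:240 | -13,152,  9:240 |  -3,160, 31:238 |  -1,160, 34:251 |
```

```bash
python3 -m handwheel '[{"tx":0.2,"ty":0,"tz":0.8,"ax":0,"ay":0,"az":0,"jaw":0},{"tx":0.2,"ty":0,"tz":0.9,"ax":0,"ay":0,"az":0,"jaw":0},{"tx":0,"ty":0,"tz":0,"ax":0,"ay":0,"az":0,"jaw":0},{"tx":0,"ty":0,"tz":0,"ax":0,"ay":0,"az":0,"jaw":0},{"tx":0,"ty":0,"tz":0,"ax":0,"ay":0,"az":0,"jaw":0},{"tx":0,"ty":0,"tz":0,"ax":0,"ay":0,"az":0,"jaw":0},{"tx":0,"ty":0,"tz":0,"ax":0,"ay":0,"az":0,"jaw":0}]'
python3 snap.py w10 .643 .054 .05 4 75; python3 meas.py w10 1 |grep -E "167|172|prong"
```

```text
time_s: 11.6
tcp_pos: [0.6012, 0.0544, 0.0532]
tcp_rot: [[0.903, -0.357, -0.24], [-0.345, -0.934, 0.093], [-0.257, -0.001, -0.966]]
contact_force: [-0.1, 0.7, 8.0]
finger_gap: 0.001
grasp_force: 3.9
[0.6012 0.0544 0.0532] [0.77 0.17 6.54] [ -7.1  27.9  92.6   3.7  74.  102.3]
proj 226.07988015817307 181.60520874307264 origin 126 106
pointer r 167 top z 32.4 lat 0.3 n 156
pointer r 172 top z 31.6 lat 0.2 n 72
prong z [27.1 29.4 32.1] 157
```

View pics/w10.png

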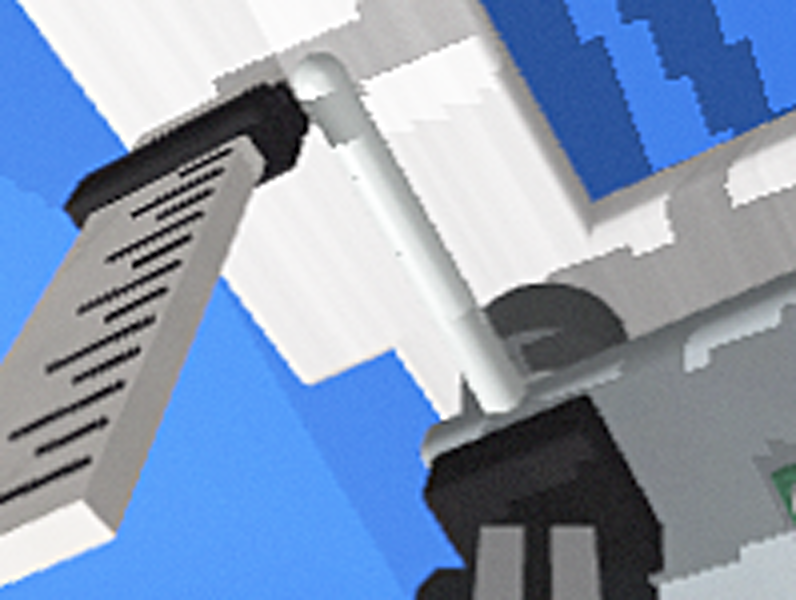

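Pointer tip at crop (320,75) sits level beside the prong end at (300,105): axis about 28 mm against about 28 mm. I'll hold, release, retreat and check.

```bash
python3 -m handwheel '[{"tx":0,"ty":0,"tz":0,"ax":0,"ay":0,"az":0,"jaw":0},{"tx":0,"ty":0,"tz":0,"ax":0,"ay":0,"az":0,"jaw":0},{"tx":0,"ty":0,"tz":0,"ax":0,"ay":0,"az":0,"jaw":0},{"tx":0,"ty":0,"tz":0,"ax":0,"ay":0,"az":0,"jaw":0},{"tx":0,"ty":0,"tz":0,"ax":0,"ay":0,"az":0,"jaw":0},{"tx":0,"ty":0,"tz":0,"ax":0,"ay":0,"az":0,"jaw":0},{"tx":-1.8,"ty":0,"tz":-6.8,"ax":0,"ay":0,"az":0,"jaw":0},{"tx":-1.8,"ty":0,"tz":-6.8,"ax":0,"ay":0,"az":0,"jaw":0},{"tx":-1.8,"ty":0,"tz":-6.8,"ax":0,"ay":0,"az":0,"jaw":0},{"tx":-3.9,"ty":0,"tz":-14.5,"ax":0,"ay":0,"az":0,"jaw":0},{"tx":-3.9,"ty":0,"tz":-14.5,"ax":0,"ay":0,"az":0,"jaw":0},{"tx":-3.9,"ty":0,"tz":-14.5,"ax":0,"ay":0,"az":0,"jaw":0}]'
python3 -m handwheel '[{"tx":0,"ty":0,"tz":0,"ax":0,"ay":0,"az":0,"jaw":0},{"tx":0,"ty":0,"tz":0,"ax":0,"ay":0,"az":0,"jaw":0},{"tx":0,"ty":0,"tz":0,"ax":0,"ay":0,"az":0,"jaw":0},{"tx":0,"ty":0,"tz":0,"ax":0,"ay":0,"az":0,"jaw":0},{"tx":0,"ty":0,"tz":0,"ax":0,"ay":0,"az":0,"jaw":0},{"tx":0,"ty":0,"tz":0,"ax":0,"ay":0,"az":0,"jaw":0},{"tx":0,"ty":0,"tz":0,"ax":0,"ay":0,"az":0,"jaw":0},{"tx":0,"ty":0,"tz":0,"ax":0,"ay":0,"az":0,"jaw":0},{"tx":0,"ty":0,"tz":0,"ax":0,"ay":0,"az":0,"jaw":0},{"tx":0,"ty":0,"tz":0,"ax":0,"ay":0,"az":0,"jaw":0}]'
python3 snap.py w11 .643 .054 .05 4 75; python3 meas.py w11 1 |grep -E "167|172|prong"
python3 -c "
from workcell import *
print(job_done())"
```

```text
time_s: 12.85
tcp_pos: [0.6, 0.0544, 0.1193]
tcp_rot: [[0.902, -0.357, -0.242], [-0.345, -0.934, 0.093], [-0.259, -0.0, -0.966]]
contact_force: [-1.0, -0.1, 0.1]
finger_gap: -0.001
grasp_force: 0.0
time_s: 13.85
tcp_pos: [0.6001, 0.0544, 0.1179]
tcp_rot: [[0.902, -0.357, -0.242], [-0.345, -0.934, 0.093], [-0.259, -0.0, -0.966]]
contact_force: [0.2, 0.5, -0.5]
finger_gap: -0.002
grasp_force: 0.0
[0.6001 0.0544 0.1179] [-0.15  0.1   0.  ] [ -7.1  22.8  91.8   3.6  80.  102.7]
proj 234.53731906028807 122.9683908645427 origin 134 47
pointer r 167 top z 57.0 lat 0.7 n 101
pointer r 172 top z 56.6 lat 0.3 n 76
prong z [26.6 28.9 31. ] 19
the job is handed in; nothing more can be done
None
```

I pressed the round pad, then the square pad, each to within about 1 mm of its index by depth measurement, and held each for about a second. The square pointer was measured back at rest; the round one wasn't re-measured after release. The job went in at about 14 s, and no verdict came back.

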